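# Put the sockets back in the sloping caddy

### The arm

A 7-joint arm with a two-finger parallel gripper is mounted at the origin on the work surface. World frame = base frame: x ahead of the robot, y to its left, z up, the work surface at z = 0. Lengths are in m, angles in rad, forces in N, time in s.
With the tool pointing down it reaches from about 0.425 to 0.8 m from the base axis. Payload 8.3 kg.
Tool frame: the origin (TCP) lies on the centre line of the jaws, within the pads' length; the fingertips stand 22 mm ahead of it and the grasp point (between the pads) lies 3 mm ahead of it; x points along the fingers, z is the direction in which the jaws open and shut, and the axes are right-handed (so a half turn about x gives the same grasp; the last joint's range is limited). The gripper opens to 85 mm and grips with 20 to 120 N. Pads are 22 mm wide; open, the fingers measure 114 mm over their backs; the gripper's body (76 mm by 85 mm) begins 54 mm behind the grasp point. The pads swing forward as they close: fully open they stand 13 mm farther back than shut.
Start: joints at [1.213, 0.383, 0.016, 1.37, -0.006, 1.388, -0.046], TCP at [0.182, -0.598, 0.253] pointing down, gripper open.
Joint ranges: [-2.95, 2.95], [-0.25, 2.06], [-1.52, 1.56], [0.18, 2.33], [-1.44, 4.58], [0.02, 2.06], [-3.01, 3.01]. Speed limits (rad/s): [2.39, 2.39, 3.01, 3.01, 3.14, 3.14, 3.14].

### API

Orientations are given as a rotation vector (axis times angle).
In Python, from bench import r gives the robot as it stands.
- The arm moves only by the tool step_arm, never from a script. Its argument "series" is a list that holds one entry, the list of rows, each a list of 7 numbers: the shift along the world's x, y, z scaled (see below), then the turn, a rotation vector about the world's x, y, z scaled (see below), then the closure, from 0 (fully open) to 1 (shut). In form: [[[tx, ty, tz, rx, ry, rz, grip], ...]]. A call has 1 to 20 rows; each row shifts and turns the commanded pose from where the row before left it; what a row does not reach is not made up. The controller multiplies each number of a shift by 800 mm and each number of a turn by 2 pi rad. A row lasts 1/12 s, in which the tool goes at most 41.7 mm and 7.16 degrees, less where a joint would pass 70% of its speed; a pose out of reach is approached as far as the arm can. A call with a number of a shift or a turn outside -1 to 1 is refused whole. A call with a gripper value outside its range is refused whole. The fingers move at their own pace and stop on an object; the grip force is fixed at half the most. Time passes only in rows, so rows that do not move let the fingers close. It gives the time, the measured TCP pose, the force and the opening at its end, in the units of the state.
- r.get_obs(): the state, without advancing time (a new reading comes with each control period).
- r.read_camera(name): name is "side" or "top"; returns a dict with "color" (400x640x3 uint8, red, green, blue), "range_z" (400x640 float32, m along the optical axis (not along the pixel's ray), 0 where there is no reading), "mtx" (3x3 intrinsics, pixels), "k1" (the pictures are not rectified: a ray, as slopes to the right and down, at radius r is drawn at 1 + k1 r^2 times it, then the intrinsics apply), "view" (4x4, takes a point from world to camera coordinates). Camera axes: x right, y down, z forward; pixel columns grow to the right and rows downward; lengths in m; the calibration is good to about 2 mm. A picture is of the moment at which its call begins.
- r.close_job(): hands the job in, once; it reports no verdict.
Trained networks look in a picture, given as the dict that the camera call returned (one of the last four; its "shot" number tells which), for a name from the list of things; names that differ only in an ending like _2 or _b are one class to them, and where a whole thing is asked for, a point or a joint stands for the part that bears it (a point fixed in the world has none). Each returns a list of dicts, best first, with "p" (0 to 1); they miss things now and then, are a little off and sometimes report something else, mostly with a low value. They report only what shows in the picture. A call takes as long as a camera call. They do not tell look-alikes from the thing itself.
- r.recognise(picture, label): "bbox" ([left, top, right, bottom] in pixels, round what is visible of it).
- r.outline_of(picture, label): "region" (400x640 bool, what is visible of it) and "bbox" ([left, top, right, bottom] in pixels, round what is visible of it).
The state is a dict: "time": time; "qpos": joint angles; "joint_vel": joint speeds; "joint_torque": joint torques, N m; "tool_pos": TCP position; "tcp_rot": TCP orientation; "ft_force": force on the tool from outside, world axes, zero at the start; "torque": the same for the moment, N m; "finger_gap": opening from 0.0 (shut) to 1.0 (fully open).
Only numpy, scipy, OpenCV 4.12 (cv2) and the standard library are available. Lean on these libraries where they do the work, as an engineer would, in place of code of your own. Each camera call takes 0.05 s, during which the arm holds its last target.

### The job

The canopy job is finished: put the two colour-banded sockets standing on the bench away, each in the sloping caddy's pocket marked with its own colour so that it sits fully down on the bottom of the pocket. Leave the other things on the bench where they are.

Things in the scene. Friction and masses are not known exactly. Their poses are not given: they have to be found in the camera images.
- socket_red_center (a point): Loose deep socket, a plain steel cylinder 26 mm in diameter and 60 mm tall with a red band just below its top; it starts standing upright on the bench. The point is its centre, half-way up on its axis; z is its long axis. About 130 g.
- socket_blue_center (a point): Loose deep socket, a plain steel cylinder 20 mm in diameter and 60 mm tall with a blue band just below its top; it starts standing upright on the bench. The point is its centre, half-way up on its axis; z is its long axis. About 80 g.
- pocket_red (a point): Mouth centre of the round pocket for the red-banded socket, marked by red plates on the sloping face below and above it; 30 mm in diameter, 2 mm chamfer, 42 mm deep with a flat bottom (a seated socket stands out 18 mm), slippery plastic. z points out along the pocket's axis, 30 degrees from vertical, leaning to the low front edge; y runs along the row, x up the slope. 62 mm to the middle (yellow) pocket, which is full.
- pocket_blue (a point): Mouth centre of the round pocket for the blue-banded socket, marked by blue plates on the sloping face below and above it; 24 mm in diameter, 2 mm chamfer, 42 mm deep with a flat bottom (a seated socket stands out 18 mm), slippery plastic. z points out along the pocket's axis, 30 degrees from vertical, leaning to the low front edge; y runs along the row, x up the slope. 62 mm to the middle (yellow) pocket, which is full.
- socket_block: Grey block with three pockets in a row, part of a firm socket caddy. 80 mm (x, up the slope) by 200 (y, along the row) by 52 (z, square to the sloping face), tilted 30 degrees so that the face looks up and to the robot's right. Origin: centre of its underside; mouths at z = 52 mm, x = 0, y = +62 (red), 0 (yellow: a fixed 22 mm socket already stands in it), -62 (blue).
- handle_mid (a point): Middle of the caddy's fixed carrying handle: a bar 14 mm thick (20 mm at its rubber grip), parallel to the row of pockets, 150 mm higher than the mouths and 48 mm behind them (horizontally, away from the low front edge), on two posts 115 mm either side. It is in the way of a gripper that comes straight down on the pockets.
- adaptor: Bystander, leave alone: short dark steel drive adaptor, 24 mm across, 36 mm tall, no band. Origin at its underside or handle line.
- screwdriver: Bystander, leave alone: orange-handled screwdriver, lying. Origin at its underside or handle line.
- wrench: Bystander, leave alone: steel spanner, lying. Origin at its underside or handle line.
- hammer: Bystander, leave alone: hammer, lying. Origin at its underside or handle line.
- screw_carton: Bystander, leave alone: green open carton of screws, 100 x 75 x 50 mm, with a raised cardboard flap. Origin at its underside or handle line.
- rivet_jar: Bystander, leave alone: amber jar, 60 mm across, 75 mm tall. Origin at its underside or handle line.
- tape_roll: Bystander, leave alone: yellow roll, 90 mm across, 24 mm high. Origin at its underside or handle line.
- mug: Bystander, leave alone: white mug, 76 mm across, 85 mm tall. Origin at its underside or handle line.
Things that resemble listed ones, but are neither listed nor needed, are in the scene too. Leave any yellow look-alike of the part that bears socket_red_center alone.

How it is judged:
By the outcome, as a careful person would: the job done as asked, in the order asked, and still so for the second after the job is handed in, with the robot touching nothing.
It also fails if it takes over 61 s, if anything falls off the work surface, if the arm or the gripper's body presses on something with over 40 N, if the wrist force passes 120 N, or if a joint passes its speed limit or range.

## Working session

There is one attempt and no reset: what is moved stays moved. The work goes in short steps, Python scripts to look and compute and a tool call to move; the robot and the scene stay as the last step left them, time stands still between calls to the robot, and variables do not carry over. Pictures are saved under pics/ and viewed, and the job is handed in when it is done.

Besides the shell and the picture viewer there is one more tool, called as name(argument=value, ...) on one line, values as JSON. step_arm: Moves the arm, as the interface text tells. Shifts and turns lie within -1 to 1; 1 stands for 800 mm of shift or 2 pi rad of turn. Its arguments: {"type":"object","properties":{"series":{"type":"array","items":{"type":"array","items":{"type":"array","items":{"type":"number"}}}}},"required":["series"]}

```bash
ls; mkdir -p pics
cat > h.py <<'E'
import numpy as np, cv2
from bench import r
def save(p,n,crop=None,s=1):
    im=p["color"][:,:,::-1]
    if crop: im=im[crop[1]:crop[3],crop[0]:crop[2]]
    cv2.imwrite("pics/"+n,cv2.resize(im,None,fx=s,fy=s,interpolation=cv2.INTER_CUBIC))
def und(p,u,v):
    K=p["mtx"];x=(np.asarray(u,float)-K[0,2])/K[0,0];y=(np.asarray(v,float)-K[1,2])/K[1,1]
    a,b=x.copy(),y.copy()
    for _ in range(20):
        f=1+p["k1"]*(a*a+b*b);a=x/f;b=y/f
    return a,b
def cloud(p):
    v,u=np.mgrid[0:400,0:640]
    a,b=und(p,u,v);z=p["range_z"]
    c=np.stack([a*z,b*z,z],-1)
    V=p["view"];w=(c-V[:3,3])@V[:3,:3]
    w[z<=0]=np.nan
    return w
def proj(p,X):
    V=p["view"];c=V[:3,:3]@np.asarray(X)+V[:3,3];a,b=c[:2]/c[2];f=1+p["k1"]*(a*a+b*b)
    return p["mtx"][0,0]*a*f+p["mtx"][0,2],p["mtx"][1,1]*b*f+p["mtx"][1,2]
E
python3 - <<'E'
from h import *
o=r.get_obs();print(o)
for n in("side","top"):
    p=r.read_camera(n);save(p,n+"1.png");print(n,p["view"],p["mtx"],p["k1"])
    w=cloud(p);np.save(n+"_w.npy",w)
    for l in("socket_red_center","socket_blue_center","socket_block","pocket_red","pocket_blue","handle_mid","adaptor"):
        try:
            for d in r.outline_of(p,l)[:4]:
                m=d["region"];q=w[m];print(l,round(d["p"],2),d["bbox"],np.nanmedian(q,0).round(3),np.nanmax(q[:,2]).round(3))
        except Exception as e: print(l,e)
E
```

```text
pics
{'time': 0.0, 'qpos': array([ 1.21310471,  0.38424   ,  0.01632874,  1.37117294, -0.00630662,
        1.38820588, -0.04650787]), 'joint_vel': array([ 0.00122971,  0.00097896, -0.00018412, -0.00181239, -0.00059144,
       -0.00019584,  0.00046297]), 'joint_torque': array([-1.23233581e-04, -6.27591133e+01,  8.44304916e-01, -3.71812713e+01,
        1.66865322e-02,  1.41965822e-02,  3.71560498e-05]), 'tool_pos': array([ 0.18151268, -0.59757032,  0.25226881]), 'tcp_rot': array([ 0.9904781 ,  1.3360313 , -0.98853851]), 'ft_force': array([ 0.13520813, -0.70609364, -0.09150234]), 'torque': array([ 0.03329887, -0.00453414,  0.00708251]), 'finger_gap': 0.9977348433374035}
side [[ 0.85513302 -0.51839291 -0.00403825 -0.45187415]
 [-0.37591399 -0.61470026 -0.6934207   0.36740702]
 [ 0.35698206  0.59448497 -0.72052164  1.42827939]
 [ 0.          0.          0.          1.        ]] [[488.57388838   0.         324.95625236]
 [  0.         488.57388838 197.38029394]
 [  0.           0.           1.        ]] 0.028214994532899672
socket_red_center 0.49 [384.8, 257.7, 397.3, 275.3] [ 0.647 -0.186
[... 865 characters left out ...]
0.         407.11072004 201.86078225]
 [  0.           0.           1.        ]] 0.011905628114855049
socket_red_center 0.61 [387.9, 168.5, 396.6, 179.8] [ 0.651 -0.176  0.058] 0.068
socket_red_center 0.43 [399.2, 193.9, 407.5, 199.0] [ 0.58  -0.208  0.058] 0.065
socket_blue_center 0.65 [138.4, 241.3, 183.2, 269.0] [0.414 0.521 0.039] 0.093
socket_block 0.81 [265.4, 152.8, 309.0, 223.5] [0.608 0.146 0.066] 0.223
pocket_red 0.73 [264.3, 151.3, 309.1, 225.9] [0.608 0.145 0.067] 0.093
pocket_blue 0.75 [264.1, 152.6, 312.2, 223.5] [0.606 0.145 0.067] 0.219
handle_mid 0.81 [251.3, 134.4, 309.4, 234.0] [0.605 0.164 0.06 ] 0.232
adaptor 0.49 [346.4, 202.3, 353.4, 208.9] [ 0.555 -0.046  0.026] 0.039
```

Run:
```python
import cv2
a=cv2.imread("pics/side1.png");cv2.imwrite("pics/side1c.png",cv2.resize(a[130:330,270:470],None,fx=3,fy=3,interpolation=2))
a=cv2.imread("pics/top1.png");cv2.imwrite("pics/top1c.png",cv2.resize(a[120:270,240:440],None,fx=4,fy=4,interpolation=2))
```

```text
(no output)
```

View pics/side1.png

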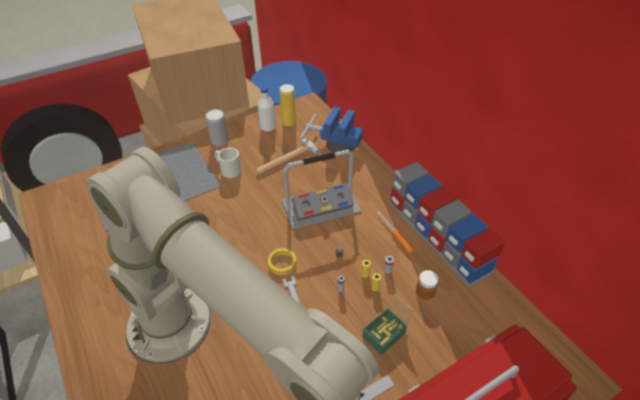

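```bash
sleep 0
```

```text
(no output)
```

View pics/top1.png

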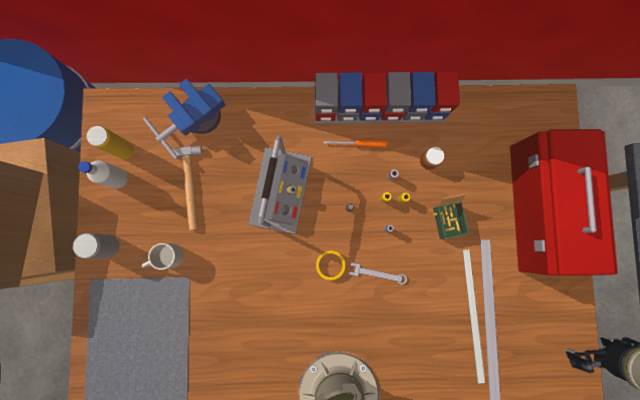

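View crops.

View pics/side1c.png

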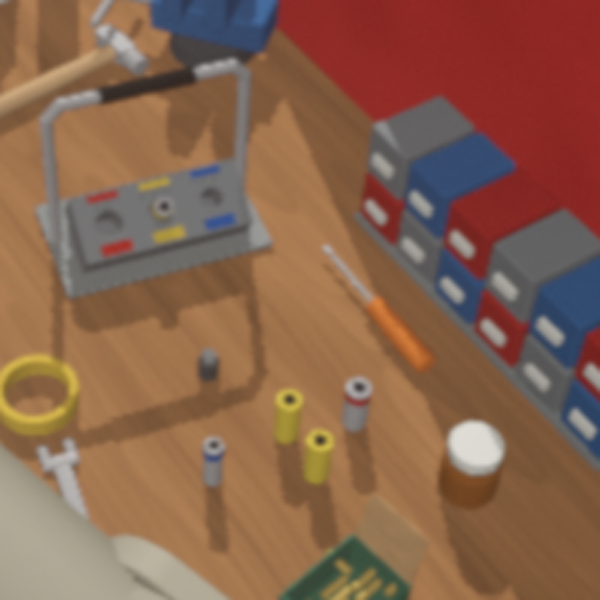

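View pics/top1c.png

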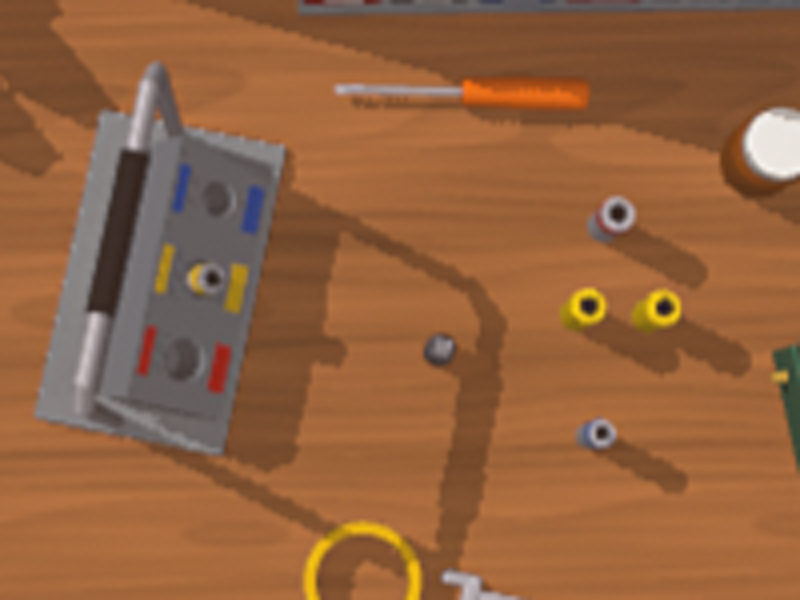

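Run:
```python
from h import *
from scipy.spatial.transform import Rotation as R
o=r.get_obs();print(R.from_rotvec(o["tcp_rot"]).as_matrix().round(3))
P={n:r.read_camera(n) for n in("side","top")}
W={n:cloud(P[n]) for n in P}
# standing objects
for n in W:
    w=W[n]
    print(n,"table z",np.nanmedian(w[(abs(w[...,0]-.5)<.03)&(abs(w[...,1]+.1)<.03)][:,2]))
    hsv=cv2.cvtColor(P[n]["color"],cv2.COLOR_RGB2HSV)
    m=(w[...,2]>.02)&(w[...,2]<.09)&(w[...,0]>.4)&(w[...,0]<.75)&(w[...,1]<0)&(w[...,1]>-.28)
    k,lab,st,c=cv2.connectedComponentsWithStats(m.astype(np.uint8))
    for i in range(1,k):
        if st[i,4]<15: continue
        q=w[lab==i];t=q[q[:,2]>q[:,2].max()-.02]
        print(c[i].round(1),st[i,4],"mn",q.min(0).round(3),"mx",q.max(0).round(3),"topmean",t.mean(0).round(4),hsv[lab==i].mean(0).round())
    # face plane
    m=(w[...,2]>.03)&(w[...,2]<.1)&(abs(w[...,0]-.6)<.13)&(abs(w[...,1]-.14)<.09)
    q=w[m]; 
    best=None;rng=np.random.default_rng(0)
    for _ in range(500):
        a=q[rng.choice(len(q),3,False)];nn=np.cross(a[1]-a[0],a[2]-a[0]);l=np.linalg.norm(nn)
        if l<1e-6: continue
        nn/=l;nn*=np.sign(nn[2])
        if abs(nn[2]-.866)>.06: continue
        s=(abs((q-a[0])@nn)<.003).sum()
        if best is None or s>best[0]: best=(s,a[0],nn)
    s,a,nn=best
    for _ in range(5):
        I=q[abs((q-a)@nn)<.004];a=I.mean(0);nn=np.linalg.svd(I-a)[2][2];nn*=np.sign(nn[2])
    print("plane",len(I),a.round(4),nn.round(4),"tilt",np.degrees(np.arccos(nn[2])),"d",a@nn)
    # coloured plates
    for nm,lo in(("red",lambda h:(h[...,0]<8)|(h[...,0]>172)),("yel",lambda h:(h[...,0]>20)&(h[...,0]<32)),("blu",lambda h:(h[...,0]>105)&(h[...,0]<128))):
        mm=lo(hsv)&(hsv[...,1]>130)&(np.nan_to_num(abs((w-a)@nn),nan=1)<.012)&(abs(w[...,0]-.6)<.13)&(abs(w[...,1]-.14)<.09)
        k,lab,st,c=cv2.connectedComponentsWithStats(mm.astype(np.uint8))
        for i in range(1,k):
            if st[i,4]>7:
                x,y=und(P[n],*c[i]);V=P[n]["view"];dr=V[:3,:3].T@np.array([x,y,1]);C=-V[:3,:3].T@V[:3,3]
                tt=((a-C)@nn)/(dr@nn);print(nm,st[i,4],c[i].round(1),(C+tt*dr).round(4))
    save(P[n],n+"_block.png",(270,140,380,230) if n=="side" else (245,130,320,240),7 if n=="side" else 5)
    save(P[n],n+"_sock.png",(320,240,420,310) if n=="side" else (370,155,430,245),7 if n=="side" else 6)
```

```text
[[ 0.     0.957  0.291]
 [ 0.     0.291 -0.957]
 [-1.     0.    -0.   ]]
side table z 0.0005683269272581069
[338.6 249.7] 43 mn [ 0.538 -0.058  0.02 ] mx [ 0.564 -0.035  0.045] topmean [ 0.5517 -0.0475  0.0322] [ 11.  45. 112.]
[389.1 262.9] 106 mn [ 0.638 -0.195  0.02 ] mx [ 0.667 -0.167  0.064] topmean [ 0.6513 -0.1825  0.0573] [  8.  44. 136.]
[293.6 261.5] 17 mn [ 0.4   -0.016  0.02 ] mx [ 0.415 -0.     0.032] topmean [ 0.4067 -0.009   0.0238] [ 22. 163. 173.]
[365.2 266.8] 109 mn [ 0.565 -0.169  0.02 ] mx [ 0.593 -0.141  0.068] topmean [ 0.5789 -0.1565  0.0592] [ 23. 160. 166.]
[376.2 280.2] 112 mn [ 0.568 -0.226  0.021] mx [ 0.593 -0.2    0.065] topmean [ 0.5796 -0.2146  0.0577] [ 23. 160. 165.]
[340.1 281.8] 79 mn [ 0.475 -0.174  0.021] mx [ 0.495 -0.151  0.066] topmean [ 0.4831 -0.1627  0.0579] [ 52.  34. 131.]
plane 839 [0.6047 0.1381 0.068 ] [-0.1056 -0.507   0.8554] tilt 31.190835508659863 d -0.07566715928860022
red 13 [303.9 195.1] [0.5522 0.1772 0.0847]
red 31 [308.5 212.2] [0.5399 0.1262 0.053 ]
yel 13 [320.8 190.9] [0.6119 0.1644 0.0845]
yel 27 [326.2 207.6] [0.6021 0.
[... 646 characters left out ...]
an [ 0.5564 -0.0462  0.0299] [ 76.  44. 110.]
[389.1 227.8] 51 mn [ 0.479 -0.172  0.021] mx [ 0.497 -0.153  0.067] topmean [ 0.4881 -0.1621  0.0594] [110.  36. 132.]
[339.  254.3] 21 mn [ 0.402 -0.022  0.02 ] mx [ 0.42  -0.001  0.028] topmean [ 0.4103 -0.0103  0.0235] [ 21. 215. 196.]
plane 1373 [0.6084 0.1362 0.0683] [-0.1072 -0.49    0.8651] tilt 30.103435926337067 d -0.07290110349962675
red 31 [276.3 207.5] [0.5511 0.1752 0.0833]
red 48 [294.5 211.7] [0.5405 0.1233 0.0525]
yel 30 [280.7 186.7] [0.6124 0.162  0.0834]
yel 10 [288.5 188.9] [0.6075 0.1397 0.0702]
yel 41 [298.7 191.5] [0.6018 0.1101 0.0526]
blu 16 [284.9 166.1] [0.674  0.1492 0.0838]
blu 28 [302.6 172.1] [0.661  0.0973 0.0528]
```

View pics/side_sock.png

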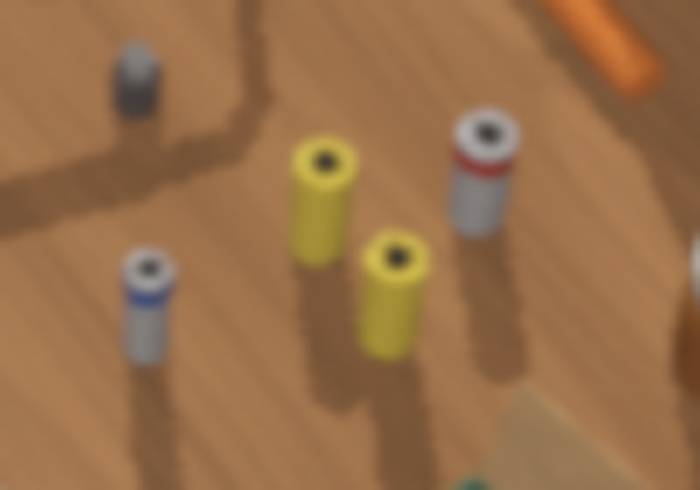

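View pics/top_sock.png

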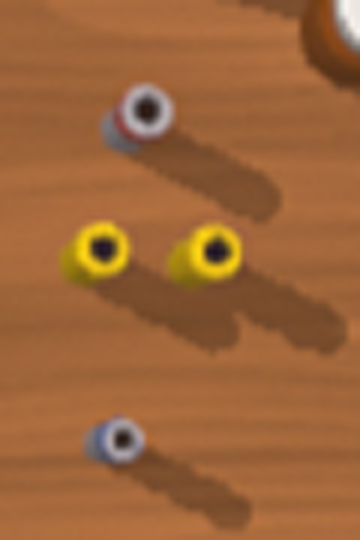

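View pics/side_block.png

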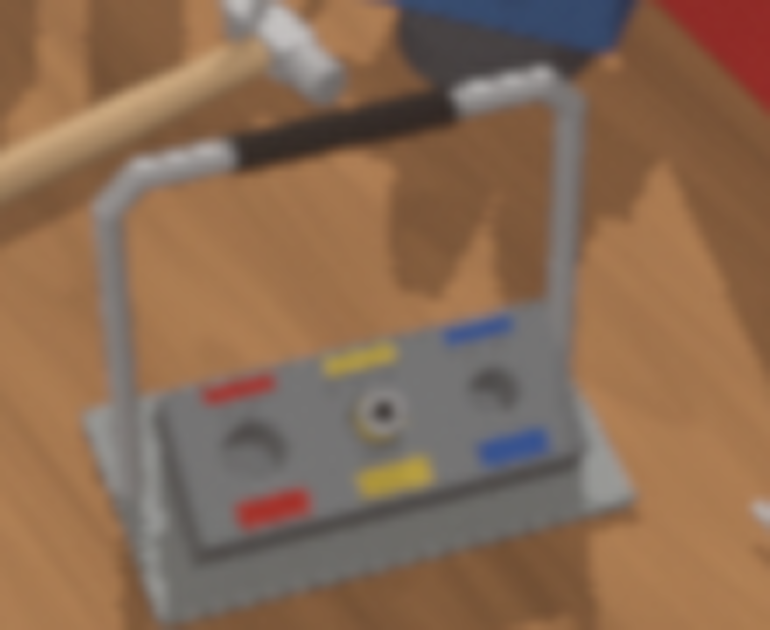

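View pics/top_block.png

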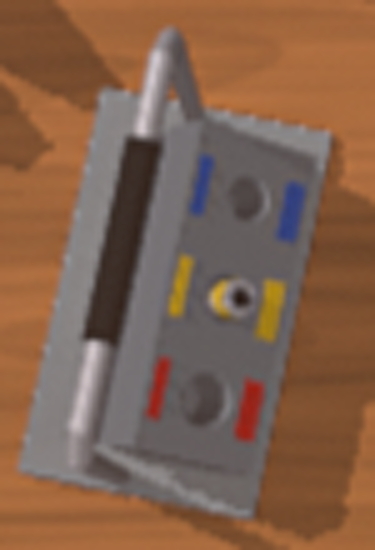

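Run:
```python
from h import *
P={n:r.read_camera(n) for n in("side","top")}
def hit(n,cx,cy,s,ox,oy,a,nn):
    p=P[n];x,y=und(p,ox+(cx+.5)/s-.5,oy+(cy+.5)/s-.5);V=p["view"];d=V[:3,:3].T@np.array([x,y,1]);C=-V[:3,:3].T@V[:3,3]
    return (C+((a-C)@nn)/(d@nn)*d).round(4)
a=np.array([0,0,.06]);z=np.array([0,0,1.])
print("red",hit("side",486,135,7,320,240,a,z),hit("top",147,110,6,370,155,a,z))
print("blue",hit("side",148,269,7,320,240,a,z),hit("top",122,440,6,370,155,a,z))
print("ylw",hit("side",324,161,7,320,240,a,z),hit("top",103,249,6,370,155,a,z))
a=np.array([.607,.1373,.0683]);z=np.array([-.1058,-.4887,.866])
print("mred",hit("side",253,446,7,270,140,a,z),hit("top",206,398,5,245,130,a,z))
print("mblue",hit("side",494,390,7,270,140,a,z),hit("top",248,199,5,245,130,a,z))
```

```text
red [ 0.6523 -0.1781  0.06  ] [ 0.6537 -0.1804  0.06  ]
blue [ 0.4867 -0.1602  0.06  ] [ 0.487 -0.162  0.06 ]
ylw [ 0.5832 -0.1526  0.06  ] [ 0.5831 -0.1557  0.06  ]
mred [0.545  0.1531 0.0697] [0.547  0.1484 0.0672]
mblue [0.6659 0.1249 0.0685] [0.667  0.1223 0.0672]
```

step_arm(series=[[[0.0176,0.0258,0,0,0,-0.00808,0],[0.0176,0.0258,0,0,0,-0.00808,0],[0.0176,0.0258,0,0,0,-0.00808,0],[0.0176,0.0258,0,0,0,-0.00808,0],[0.0176,0.0258,0,0,0,-0.00808,0],[0.0176,0.0258,0,0,0,-0.00808,0],[0.0176,0.0258,0,0,0,-0.00808,0],[0.0176,0.0258,0,0,0,-0.00808,0],[0.0176,0.0258,0,0,0,-0.00808,0],[0.0176,0.0258,0,0,0,-0.00808,0],[0.0176,0.0258,0,0,0,0,0],[0.0176,0.0258,0,0,0,0,0]]])

```text
time: 2.0
tool_pos: [0.3512, -0.3492, 0.2535]
tcp_rot: [1.364, 1.1, -1.364]
ft_force: [-0.5, 0.6, 0.4]
finger_gap: 1.003
```

step_arm(series=[[[0.027,0.0152,0,0,0,0,0],[0.027,0.0152,0,0,0,0,0],[0.027,0.0152,0,0,0,0,0],[0.027,0.0152,0,0,0,0,0],[0.027,0.0152,0,0,0,0,0],[0.027,0.0152,0,0,0,0,0],[0.027,0.0152,0,0,0,0,0],[0.027,0.0152,0,0,0,0,0],[0.027,0.0152,0,0,0,0,0],[0.027,0.0152,0,0,0,0,0],[0.027,0.0152,0,0,0,0,0],[0.027,0.0152,0,0,0,0,0],[0.027,0.0152,0,0,0,0,0],[0.027,0.0152,0,0,0,0,0],[0,0,-0.03,0,0,0,0],[0,0,-0.03,0,0,0,0],[0,0,-0.03,0,0,0,0],[0,0,-0.03,0,0,0,0],[0,0,0,0,0,0,0]]])

```text
time: 3.58
tool_pos: [0.6502, -0.1796, 0.1513]
tcp_rot: [1.361, 1.108, -1.371]
ft_force: [0.1, -0.1, -1.1]
finger_gap: 0.998
```

Run:
```python
from h import *
from scipy.spatial.transform import Rotation as R
o=r.get_obs();print(o["time"],o["tool_pos"],R.from_rotvec(o["tcp_rot"]).as_matrix().round(3))
```

```text
3.5833 [ 0.65015441 -0.17962392  0.1512716 ] [[-0.009  0.977 -0.211]
 [ 0.002 -0.211 -0.977]
 [-1.    -0.009 -0.   ]]
```

step_arm(series=[[[0,0,0,0,0,0,0],[0,0,0,0,0,0,0]]])

```text
time: 3.75
tool_pos: [0.6537, -0.1803, 0.159]
tcp_rot: [1.365, 1.099, -1.363]
ft_force: [-0.1, 0.3, 0.7]
finger_gap: 0.998
```

step_arm(series=[[[-0.001,0.0016,-0.025,0,0,0,0],[0,0,-0.025,0,0,0,0],[0,0,-0.025,0,0,0,0],[0,0,-0.021,0,0,0,0],[0,0,-0.015,0,0,0,0],[0,0,-0.008,0,0,0,0],[0,0,0,0,0,0,0],[0,0,0,0,0,0,0],[0,0,0,0,0,0,0]]])

```text
time: 4.5
tool_pos: [0.6533, -0.179, 0.0638]
tcp_rot: [1.365, 1.099, -1.362]
ft_force: [0.4, -0.1, 0.9]
finger_gap: 0.999
```

Run:
```python
from h import *
for n in("side","top"):
    p=r.read_camera(n);u,v=map(int,proj(p,r.get_obs()["tool_pos"]));print(u,v)
    save(p,n+"2.png",(u-50,v-40,u+50,v+40),7)
```

```text
389 258
393 172
```

View pics/side2.png

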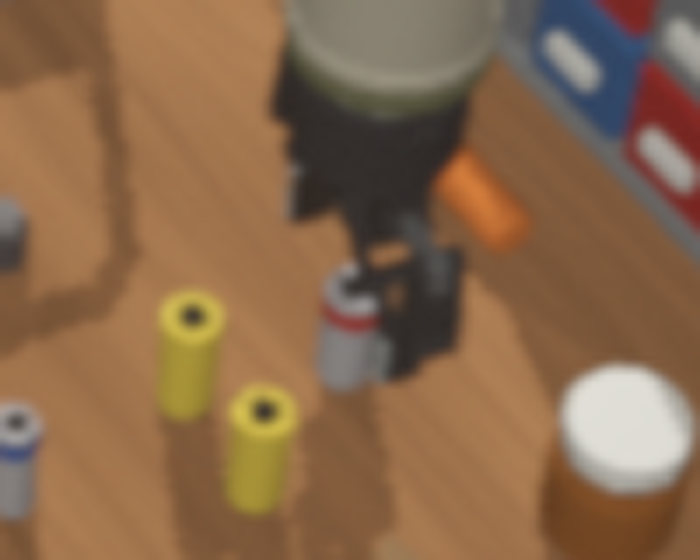

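View pics/top2.png

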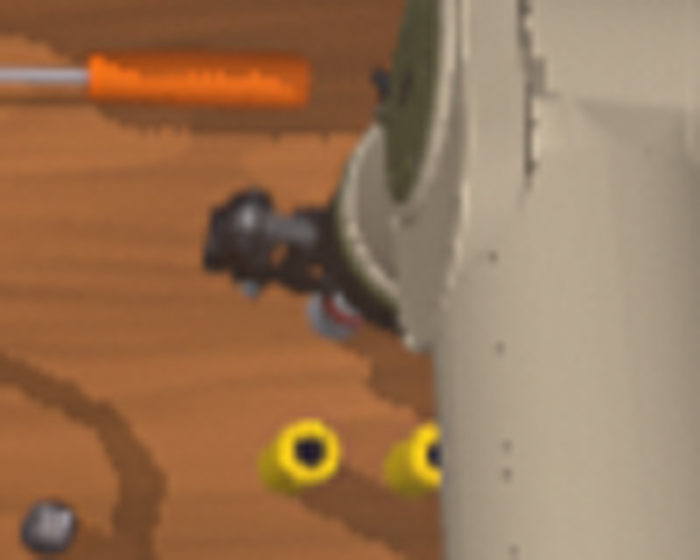

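step_arm(series=[[[0,0,0,0,0,0,1],[0,0,0,0,0,0,1],[0,0,0,0,0,0,1],[0,0,0,0,0,0,1],[0,0,0,0,0,0,1],[0,0,0,0,0,0,1],[0,0,0,0,0,0,1],[0,0,0,0,0,0,1],[0,0,0,0,0,0,1],[0,0,0,0,0,0,1]]])

```text
time: 5.43
tool_pos: [0.6523, -0.1789, 0.0623]
tcp_rot: [1.364, 1.1, -1.364]
ft_force: [0.3, -1.0, 3.2]
finger_gap: 0.277
```

step_arm(series=[[[0,0,0,0,0,0,1],[0,0,0.01,0,0,0,1],[0,0,0.02,0,0,0,1],[0,0,0.025,0,0,0,1],[0,0,0.025,0,0,0,1],[0,0,0.025,0,0,0,1],[0,0,0.025,0,0,0,1],[0,0,0.025,0,0,0,1],[0,0,0.025,0,0,0,1],[0,0,0.02,0,0,0,1],[0,0,0.02,0,0,0,1],[0,0,0.01,0,0,0,1],[0,0,0,0,0,0,1],[0,0,0,0,0,0,1]]])

```text
time: 6.6
tool_pos: [0.6521, -0.1786, 0.2458]
tcp_rot: [1.364, 1.101, -1.364]
ft_force: [0.2, -0.2, -1.8]
finger_gap: 0.281
```

Run:
```python
from h import *
for n in("side",):
    p=r.read_camera(n);u,v=map(int,proj(p,r.get_obs()["tool_pos"]));print(u,v)
    save(p,n+"3.png",(u-50,v-40,u+50,v+40),7)
```

```text
394 219
```

View pics/side3.png

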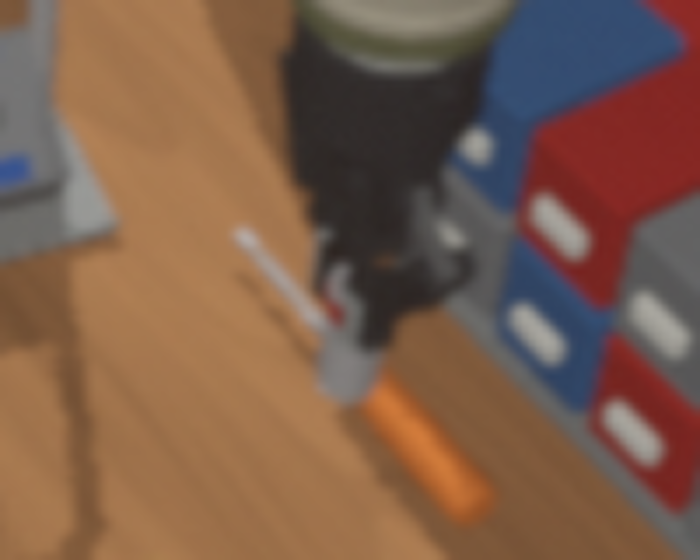

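step_arm(series=[[[-0.0131,0.0246,0.0015,0,0,0,1],[-0.0131,0.0246,0.0015,0,0,0,1],[-0.0131,0.0246,0.0015,0.00815,-0.00177,0,1],[-0.0131,0.0246,0.0015,0.00815,-0.00177,0,1],[-0.0131,0.0246,0.0015,0.00815,-0.00177,0,1],[-0.0131,0.0246,0.0015,0.00815,-0.00177,0,1],[-0.0131,0.0246,0.0015,0.00815,-0.00177,0,1],[-0.0131,0.0246,0.0015,0.00815,-0.00177,0,1],[-0.0131,0.0246,0.0015,0.00815,-0.00177,0,1],[-0.0131,0.0246,0.0015,0.00815,-0.00177,0,1],[-0.0131,0.0246,0.0015,0.00815,-0.00177,0,1],[-0.0131,0.0246,0.0015,0.00815,-0.00177,0,1],[0,0,0,0,0,0,1],[0,0,0,0,0,0,1],[0,0,0,0,0,0,1]]])

```text
time: 7.9
tool_pos: [0.5264, 0.0566, 0.2598]
tcp_rot: [1.777, 1.433, -1.027]
ft_force: [0.3, 0.0, -1.6]
finger_gap: 0.281
```

```bash
cat > pose.py <<'E'
from h import *
from scipy.spatial.transform import Rotation as R
N=np.array([-.106,-.4887,.866]);M=dict(red=np.array([.546,.1502,.0685]),blue=np.array([.667,.1236,.068]))
row=np.array([.9775,-.212,0]);up=np.cross(N,row)
def rep(c,dist):
    o=r.get_obs();T=R.from_rotvec(o["tcp_rot"]).as_matrix();print(o["time"],o["tool_pos"].round(4),"gap",o["finger_gap"],"q",o["qpos"].round(2),"F",o["ft_force"].round(1))
    Rd=np.stack([-N,row,np.cross(-N,row)],1)
    e=R.from_matrix(Rd@T.T).as_rotvec();print("rot err deg",np.degrees(e).round(2),"scaled",(e/2/np.pi).round(5))
    d=M[c]+N*dist-o["tool_pos"];print("delta mm",(d*1e3).round(1),"scaled",(d/.8).round(4))
    e=o["tool_pos"]-M[c];print("off row/up/n mm",(np.array([e@row,e@up,e@N])*1e3).round(1))
E
python3 -c "
from pose import *
rep('red',.0923)
"
```

```text
7.9 [0.5264 0.0566 0.2598] gap 0.2810485469245829 q [ 0.55  0.17 -0.44  1.74 -0.48  1.23 -1.51] F [ 0.3  0.  -1.6]
rot err deg [ 0.05 -0.03  0.01] scaled [ 1.3e-04 -8.0e-05  4.0e-05]
delta mm [   9.8   48.5 -111.3] scaled [ 0.0123  0.0606 -0.1392]
off row/up/n mm [  0.7  12.8 213.5]
```

Reachable. Move to 30 mm above the mouth and look.

step_arm(series=[[[0.002,0.01,-0.023,0,0,0,1],[0.002,0.01,-0.023,0,0,0,1],[0.002,0.01,-0.023,0,0,0,1],[0.002,0.01,-0.023,0,0,0,1],[0.002,0.01,-0.023,0,0,0,1],[0.0023,0.0106,-0.0242,0,0,0,1],[0,0,0,0,0,0,1],[0,0,0,0,0,0,1],[0,0,0,0,0,0,1]]])

```text
time: 8.65
tool_pos: [0.5371, 0.1051, 0.15]
tcp_rot: [1.778, 1.432, -1.025]
ft_force: [-0.6, 0.5, -0.6]
finger_gap: 0.279
```

Run:
```python
from pose import *
rep('red',.0923)
for n in("side","top"):
    p=r.read_camera(n);u,v=map(int,proj(p,M['red']));print(u,v)
    save(p,n+"4.png",(u-45,v-40,u+45,v+30),8)
    # predicted socket bottom and mouth
    t=r.get_obs()["tool_pos"]
    for X in (t-N*.0623,t-N*.0023,M['red']): 
        a,b=proj(p,X);print((a-u+45)*8,(b-v+40)*8)
```

```text
8.65 [0.5371 0.1051 0.15  ] gap 0.2790563149577697 q [ 0.47  0.3  -0.48  1.87 -0.47  0.95 -1.5 ] F [-0.6  0.5 -0.6]
rot err deg [-0.    0.08  0.01] scaled [-1.0e-05  2.4e-04  2.0e-05]
delta mm [-0.9  0.  -1.5] scaled [-0.0011  0.     -0.0019]
off row/up/n mm [ 0.9  0.9 93.5]
306 203
374.5445862020315 305.88128189137456
393.26050613995176 268.28052634404185
363.32379246890196 327.52509566834465
285 209
397.179067976293 322.2381140957732
473.5523407986866 325.87915261559897
361.341690805742 324.15761979252557
```

View pics/side4.png

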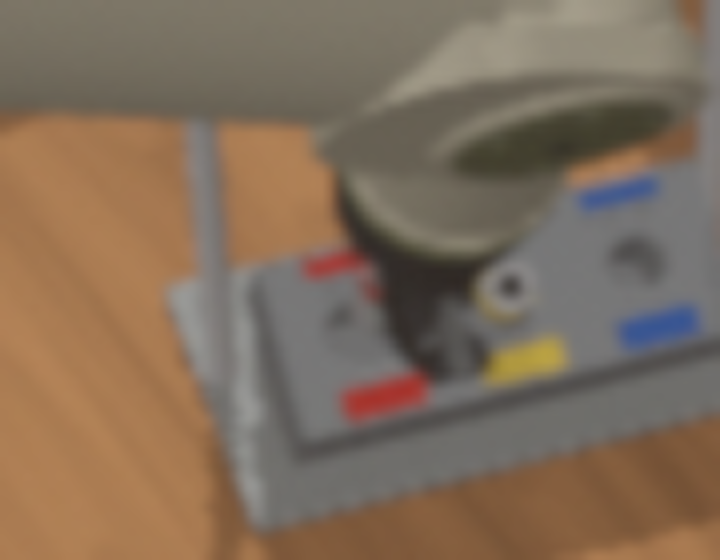

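View pics/top4.png

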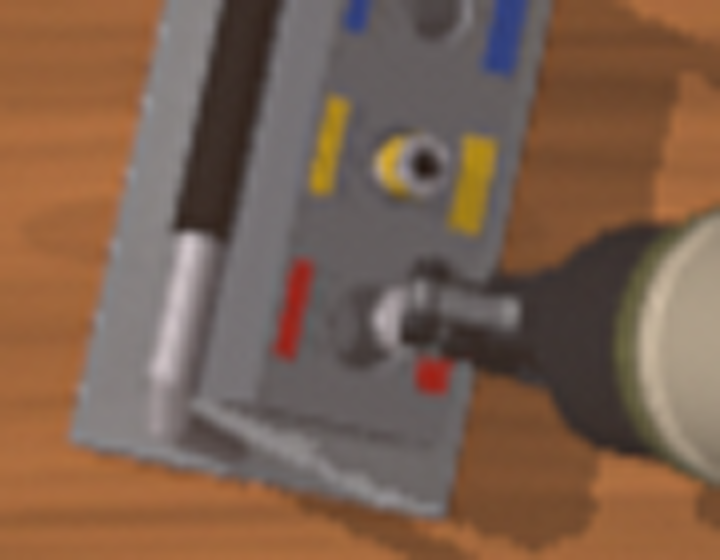

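Run:
```python
from pose import *
p=r.read_camera("top");save(p,"top5.png",(262,190,312,230),16)
for X in (r.get_obs()["tool_pos"]-N*.0623,M['red']): 
        a,b=proj(p,X);print((a-262+.5)*16,(b-190+.5)*16)
p=r.read_camera("side");save(p,"side5.png",(285,180,335,220),16)
for X in (r.get_obs()["tool_pos"]-N*.0623,M['red']): 
        a,b=proj(p,X);print((a-285+.5)*16,(b-180+.5)*16)
```

```text
449.9394318743116 317.4296869773384
378.68338161148404 320.31523958505113
371.6081634620814 347.9812002955405
350.6475849378039 391.0501913366893
```

View pics/top5.png

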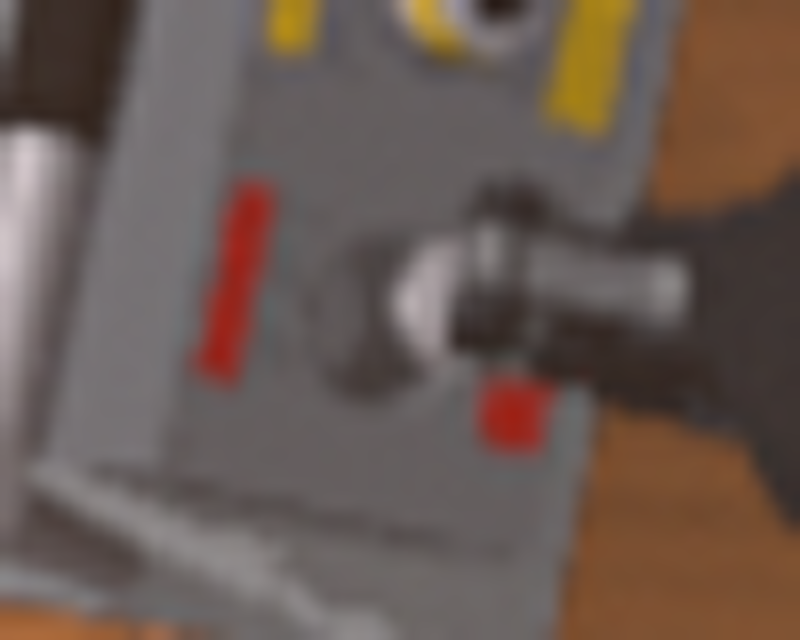

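View pics/side5.png

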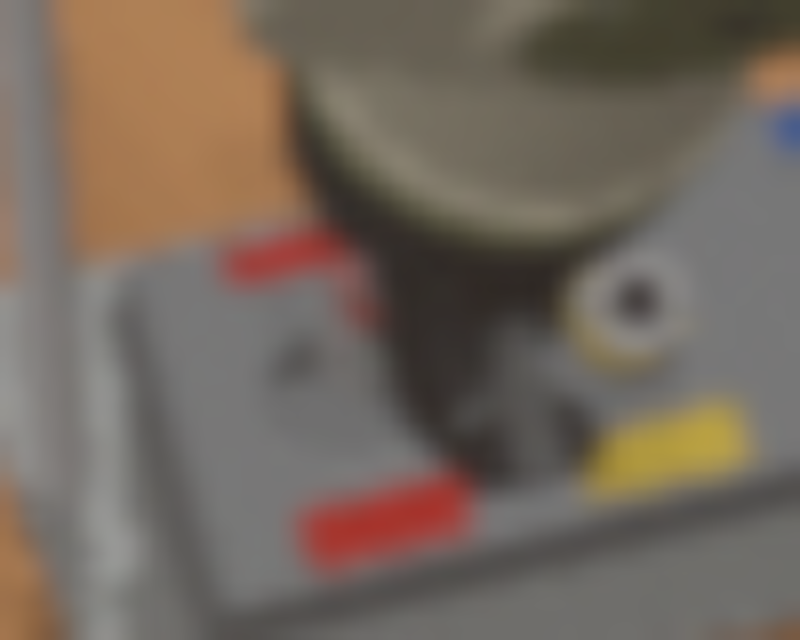

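step_arm(series=[[[-0.0011,0,-0.0019,0,0,0,1],[0.0013,0.0061,-0.0108,0,0,0,1],[0.0013,0.0061,-0.0108,0,0,0,1],[0.0007,0.0031,-0.0054,0,0,0,1],[0.0007,0.003,-0.0054,0,0,0,1],[0.0007,0.0031,-0.0054,0,0,0,1],[0.0006,0.003,-0.0054,0,0,0,1],[0,0,0,0,0,0,1],[0,0,0,0,0,0,1]]])

```text
time: 9.6
tool_pos: [0.5395, 0.1256, 0.1128]
tcp_rot: [1.777, 1.434, -1.025]
ft_force: [-0.8, -0.5, -0.9]
finger_gap: 0.275
```

Run:
```python
from pose import *
rep('red',.0523)
```

```text
9.6 [0.5395 0.1256 0.1128] gap 0.275350500221822 q [ 0.43  0.35 -0.49  1.9  -0.47  0.86 -1.51] F [-0.8 -0.5 -0.9]
rot err deg [-0.03  0.   -0.05] scaled [-9.0e-05  1.0e-05 -1.5e-04]
delta mm [ 1.  -0.9  1. ] scaled [ 0.0012 -0.0012  0.0013]
off row/up/n mm [-1.2  0.1 51.1]
```

step_arm(series=[[[0.0012,0.0028,-0.005,0,0,0,1],[0.0007,0.003,-0.0054,0,0,0,1],[0.0007,0.0031,-0.0054,0,0,0,1],[0.0006,0.003,-0.0054,0,0,0,1],[0.0006,0.003,-0.0054,0,0,0,1],[0,0,0,0,0,0,1],[0,0,0,0,0,0,1]]])

```text
time: 10.18
tool_pos: [0.5424, 0.1375, 0.0914]
tcp_rot: [1.777, 1.434, -1.025]
ft_force: [0.7, 0.3, -0.7]
finger_gap: 0.28
```

Run:
```python
from pose import *
rep('red',.024)
for n in("side","top"):
    p=r.read_camera(n)
    save(p,n+"6.png",(285,170,335,220) if n=="side" else (262,190,312,230),12)
```

```text
10.1833 [0.5424 0.1375 0.0914] gap 0.28005496928975243 q [ 0.4   0.39 -0.49  1.91 -0.46  0.8  -1.51] F [ 0.7  0.3 -0.7]
rot err deg [-0.03 -0.   -0.06] scaled [-8.0e-05 -1.0e-05 -1.6e-04]
delta mm [ 1.   0.9 -2.1] scaled [ 0.0013  0.0012 -0.0027]
off row/up/n mm [-0.8  0.1 26.4]
```

View pics/side6.png

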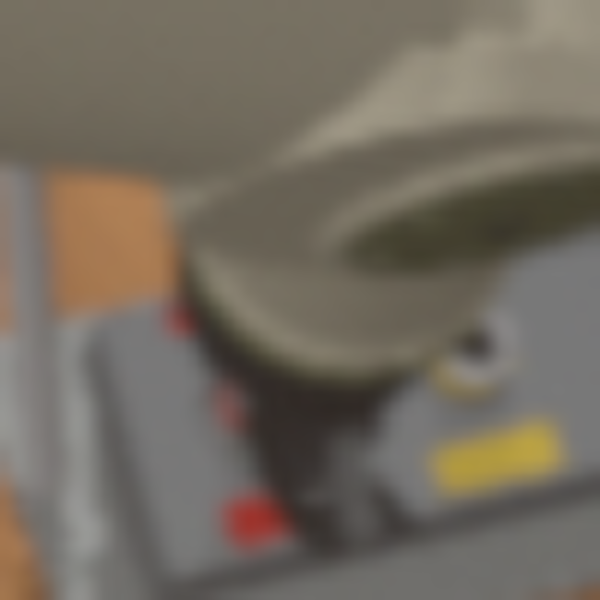

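View pics/top6.png

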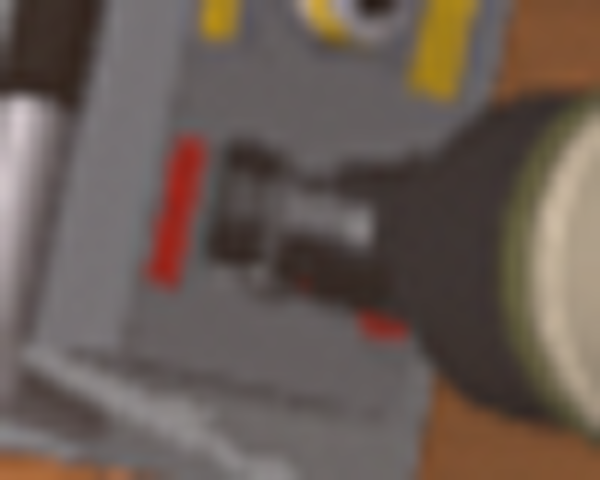

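step_arm(series=[[[0.0006,0.0012,-0.002,0,0,0,1],[0,0,0,0,0,0,1],[0,0,0,0,0,0,0.5],[0,0,0,0,0,0,0.5],[0,0,0,0,0,0,0.5],[0,0,0,0,0,0,0.5],[0,0,0,0,0,0,0.5],[-0.0013,-0.0061,0.0108,0,0,0,0.5],[-0.0026,-0.0122,0.0216,0,0,0,0.5],[-0.0026,-0.0122,0.0216,0,0,0,0.5],[-0.0026,-0.0122,0.0216,0,0,0,0.5],[-0.0026,-0.0122,0.0216,0,0,0,0.5],[-0.0026,-0.0122,0.0216,0,0,0,0.5],[0,0,0,0,0,0,0.5],[0,0,0,0,0,0,0.5]]])

```text
time: 11.53
tool_pos: [0.5324, 0.0836, 0.1865]
tcp_rot: [1.779, 1.43, -1.024]
ft_force: [-1.4, 0.5, -1.1]
finger_gap: 0.496
```

Run:
```python
from pose import *
rep('red',.024)
for n in("side","top"):
    p=r.read_camera(n)
    save(p,n+"7.png",(285,170,345,220) if n=="side" else (262,180,312,230),12)
    w=cloud(p);e=w-M['red'];ro,u,h=e@row,e@up,e@N
    for nm,r0,R0 in (("red",0,.013),("yel",.062,.011)):
        m=((ro-r0)**2+u**2<(R0+.003)**2)&(h<.06)
        print(n,nm,m.sum(),"heights mm",np.nanpercentile(h[m],[5,50,75,90,97])*1e3)
```

```text
11.5333 [0.5324 0.0836 0.1865] gap 0.4955846721676913 q [ 0.51  0.24 -0.47  1.84 -0.47  1.05 -1.49] F [-1.4  0.5 -1.1]
rot err deg [0.05 0.19 0.06] scaled [0.00013 0.00051 0.00016]
delta mm [ 11.   54.9 -97.2] scaled [ 0.0138  0.0686 -0.1215]
off row/up/n mm [9.000e-01 1.000e-01 1.362e+02]
side red 63 heights mm [-7.52982729 15.30855267 18.52336364 20.31021315 25.63165791]
side yel 40 heights mm [-8.15452378 15.1427163  17.65139316 20.81703649 22.8744035 ]
top red 102 heights mm [-9.03063938 14.81430562 17.93834591 19.8331768  20.95168671]
top yel 74 heights mm [-3.82206508 14.59221376 17.99347208 19.36717887 21.2690568 ]
```

View pics/side7.png

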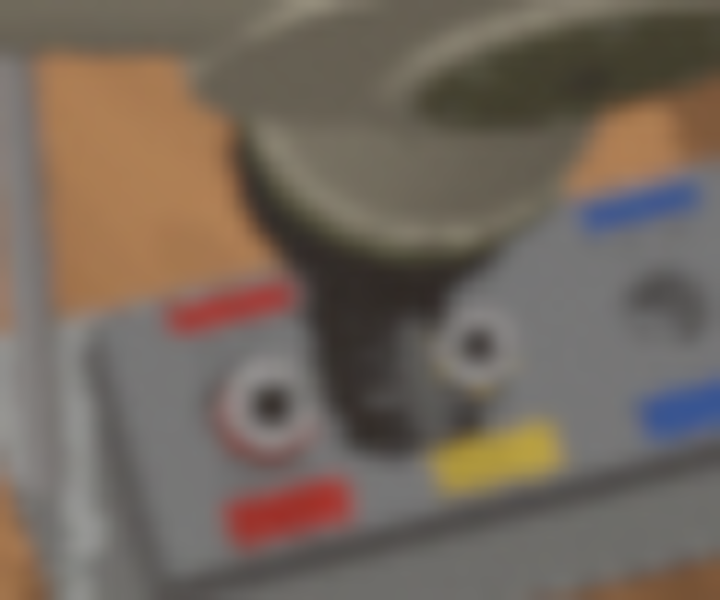

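View pics/top7.png

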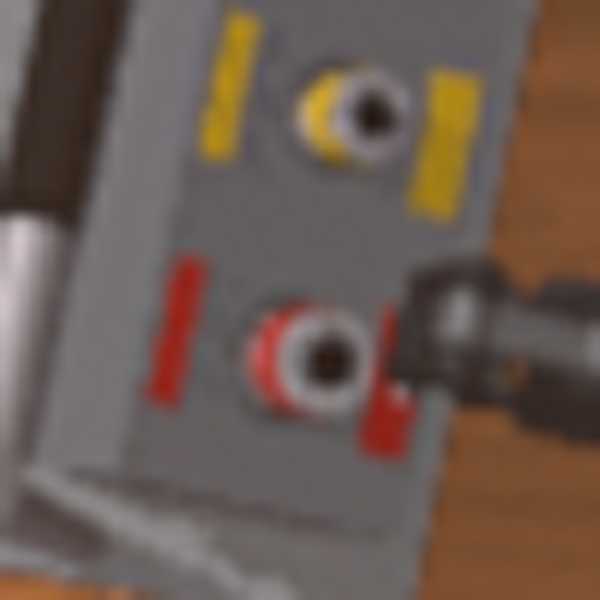

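step_arm(series=[[[-0.0047,-0.0255,0.005,0,0,0,0.5],[-0.0047,-0.0255,0.005,-0.00815,0.00177,0,0.5],[-0.0047,-0.0255,0,-0.00815,0.00177,0,0],[-0.0047,-0.0255,0,-0.00815,0.00177,0,0],[-0.0047,-0.0255,0,-0.00815,0.00177,0,0],[-0.0047,-0.0255,0,-0.00815,0.00177,0,0],[-0.0047,-0.0255,0,-0.00815,0.00177,0,0],[-0.0047,-0.0255,0,-0.00815,0.00177,0,0],[-0.0047,-0.0255,0,-0.00815,0.00177,0,0],[-0.0047,-0.0255,0,-0.00815,0.00177,0,0],[-0.0047,-0.0255,-0.005,-0.00815,0.00177,0,0],[-0.0047,-0.0255,-0.005,0,0,0,0],[0,0,-0.02,0,0,0,0],[0,0,-0.02,0,0,0,0],[0,0,0,0,0,0,0],[0,0,0,0,0,0,0],[0,0,0,0,0,0,0]]])

```text
time: 13.05
tool_pos: [0.4868, -0.1596, 0.1534]
tcp_rot: [1.364, 1.102, -1.363]
ft_force: [-0.3, -0.0, 0.5]
finger_gap: 0.999
```

Run:
```python
from pose import *
o=r.get_obs();T=R.from_rotvec(o["tcp_rot"]).as_matrix();print(o["tool_pos"].round(4),T.round(3))
Rd=np.stack([[0,0,-1],row,np.cross([0,0,-1],row)],1)
e=R.from_matrix(Rd@T.T).as_rotvec();print((e/2/np.pi).round(5))
d=np.array([.487,-.161,.064])-o["tool_pos"];print((d/.8).round(4))
```

```text
[ 0.4868 -0.1596  0.1534] [[-0.     0.978 -0.21 ]
 [ 0.001 -0.21  -0.978]
 [-1.    -0.    -0.   ]]
[-9.e-05 -3.e-05 -3.e-04]
[ 0.0002 -0.0018 -0.1118]
```

step_arm(series=[[[0.0002,-0.0018,-0.02,0,0,0,0],[0,0,-0.025,0,0,0,0],[0,0,-0.025,0,0,0,0],[0,0,-0.02,0,0,0,0],[0,0,-0.014,0,0,0,0],[0,0,-0.007,0,0,0,0],[0,0,0,0,0,0,0],[0,0,0,0,0,0,0]]])

```text
time: 13.72
tool_pos: [0.4873, -0.1617, 0.0651]
tcp_rot: [1.364, 1.1, -1.363]
ft_force: [0.9, 0.0, -0.6]
finger_gap: 1.003
```

Run:
```python
from h import *
for n in("side",):
    p=r.read_camera(n);u,v=map(int,proj(p,r.get_obs()["tool_pos"]));print(u,v)
    save(p,n+"8.png",(u-50,v-40,u+50,v+40),7)
```

```text
341 277
```

View pics/side8.png

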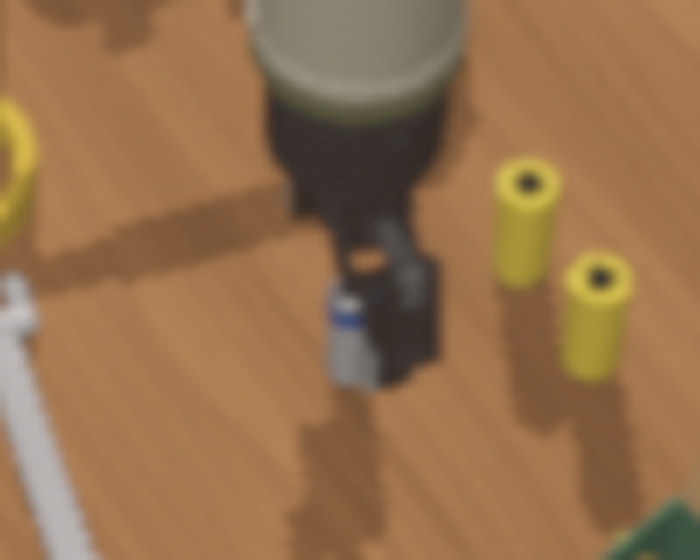

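The blue-banded socket stands between the open fingers (band at about 347,320 in the crop); close and lift.

step_arm(series=[[[0,0,0,0,0,0,1],[0,0,0,0,0,0,1],[0,0,0,0,0,0,1],[0,0,0,0,0,0,1],[0,0,0,0,0,0,1],[0,0,0,0,0,0,1],[0,0,0,0,0,0,1],[0,0,0,0,0,0,1],[0,0,0,0,0,0,1],[0,0,0,0,0,0,1],[0,0,0,0,0,0,1],[0,0,0,0,0,0,1]]])

```text
time: 14.77
tool_pos: [0.487, -0.1618, 0.0648]
tcp_rot: [1.364, 1.1, -1.364]
ft_force: [-1.0, 0.3, 5.3]
finger_gap: 0.204
```

step_arm(series=[[[0,0,0,0,0,0,1],[0,0,0.01,0,0,0,1],[0,0,0.02,0,0,0,1],[0,0,0.025,0,0,0,1],[0,0,0.025,0,0,0,1],[0,0,0.025,0,0,0,1],[0,0,0.025,0,0,0,1],[0,0,0.025,0,0,0,1],[0,0,0.025,0,0,0,1],[0,0,0.025,0,0,0,1],[0,0,0.02,0,0,0,1],[0,0,0.015,0,0,0,1],[0,0,0,0,0,0,1],[0,0,0,0,0,0,1]]])

```text
time: 15.93
tool_pos: [0.4868, -0.1616, 0.2566]
tcp_rot: [1.365, 1.1, -1.364]
ft_force: [-0.7, 0.1, -1.2]
finger_gap: 0.202
```

step_arm(series=[[[0.0167,0.0198,0,0,0,0,1],[0.0167,0.0198,0,0,0,0,1],[0.0167,0.0198,0,0.00815,-0.00177,0,1],[0.0167,0.0198,0,0.00815,-0.00177,0,1],[0.0167,0.0198,0,0.00815,-0.00177,0,1],[0.0167,0.0198,0,0.00815,-0.00177,0,1],[0.0167,0.0198,0,0.00815,-0.00177,0,1],[0.0167,0.0198,0,0.00815,-0.00177,0,1],[0.0167,0.0198,0,0.00815,-0.00177,0,1],[0.0167,0.0198,0,0.00815,-0.00177,0,1],[0.0167,0.0198,0,0.00815,-0.00177,0,1],[0.0167,0.0198,0,0.00815,-0.00177,0,1],[0,0,0,0,0,0,1],[0,0,0,0,0,0,1],[0,0,0,0,0,0,1]]])

```text
time: 17.18
tool_pos: [0.6464, 0.0278, 0.2552]
tcp_rot: [1.776, 1.434, -1.028]
ft_force: [-0.0, -0.8, 0.1]
finger_gap: 0.207
```

```bash
python3 -c "
from pose import *
rep('blue',.0948)
"
```

```text
17.1833 [0.6464 0.0278 0.2552] gap 0.206577928219748 q [ 0.48  0.45 -0.44  1.41 -0.35  1.27 -1.6 ] F [-0.  -0.8  0.1]
rot err deg [ 0.04 -0.09 -0.02] scaled [ 1.0e-04 -2.4e-04 -6.0e-05]
delta mm [  10.6   49.4 -105.1] scaled [ 0.0132  0.0618 -0.1314]
off row/up/n mm [2.000e-01 8.800e+00 2.111e+02]
```

step_arm(series=[[[0.0022,0.0103,-0.0219,0,0,0,1],[0.0022,0.0103,-0.0219,0,0,0,1],[0.0022,0.0103,-0.0219,0,0,0,1],[0.0022,0.0103,-0.0219,0,0,0,1],[0.0022,0.0103,-0.0219,0,0,0,1],[0.0022,0.0103,-0.0219,0,0,0,1],[0,0,0,0,0,0,1],[0,0,0,0,0,0,1],[0,0,0,0,0,0,1]]])

```text
time: 17.93
tool_pos: [0.658, 0.0769, 0.1525]
tcp_rot: [1.778, 1.431, -1.025]
ft_force: [1.1, -0.4, -0.6]
finger_gap: 0.199
```

Run:
```python
from pose import *
rep('blue',.0948)
for n in("side","top"):
    p=r.read_camera(n);u,v=map(int,proj(p,M['blue']))
    x0,y0=u-25,v-20
    save(p,n+"9.png",(x0,y0,x0+50,y0+40),16)
    for X in (r.get_obs()["tool_pos"]-N*.0648,M['blue']): 
        a,b=proj(p,X);print((a-x0+.5)*16,(b-y0+.5)*16)
```

```text
17.9333 [0.658  0.0769 0.1525] gap 0.1985022987631695 q [ 0.41  0.54 -0.45  1.53 -0.34  1.04 -1.59] F [ 1.1 -0.4 -0.6]
rot err deg [0.04 0.11 0.01] scaled [1.1e-04 3.1e-04 3.0e-05]
delta mm [-1.1  0.4 -2.4] scaled [-0.0014  0.0005 -0.003 ]
off row/up/n mm [ 1.2  1.  97. ]
451.9065964407737 289.0587717561966
417.6596640261687 336.2311928640938
496.1920857501882 312.0794386551779
420.0993270249537 333.5858704481943
```

View pics/side9.png

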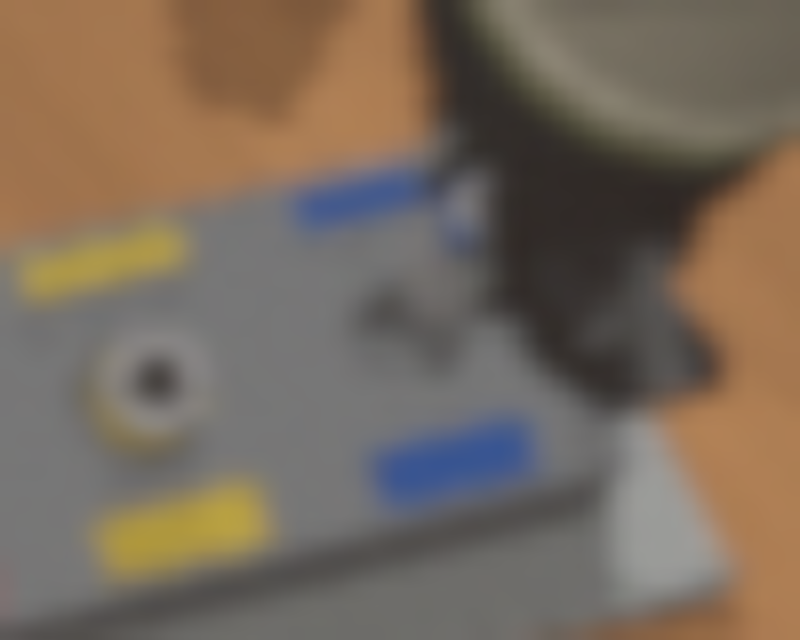

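View pics/top9.png

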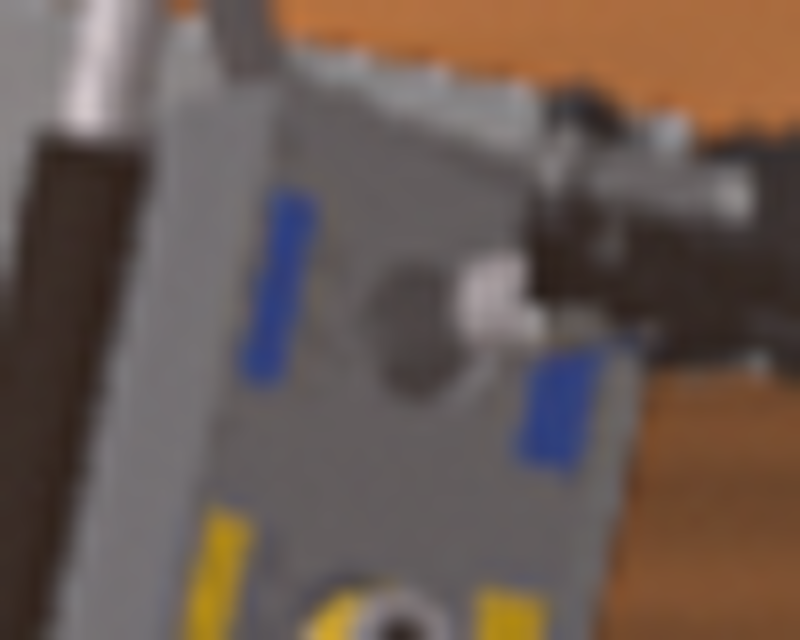

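step_arm(series=[[[-0.0028,0.0008,-0.003,0,0,0,1],[0.0013,0.0061,-0.0108,0,0,0,1],[0.0007,0.0031,-0.0054,0,0,0,1],[0.0006,0.003,-0.0054,0,0,0,1],[0,0,0,0,0,0,1],[0,0,0,0,0,0,1],[0,0,0,0,0,0,1]]])

```text
time: 18.62
tool_pos: [0.6575, 0.0883, 0.1316]
tcp_rot: [1.777, 1.434, -1.025]
ft_force: [-0.4, 0.3, -1.1]
finger_gap: 0.209
```

Run:
```python
from pose import *
rep('blue',.0748)
for n in("side","top"):
    p=r.read_camera(n);u,v=map(int,proj(p,M['blue']))
    x0,y0=u-25,v-20
    save(p,n+"10.png",(x0,y0,x0+50,y0+40),16)
    for X in (r.get_obs()["tool_pos"]-N*.0648,M['blue']): 
        a,b=proj(p,X);print((a-x0+.5)*16,(b-y0+.5)*16)
```

```text
18.6167 [0.6575 0.0883 0.1316] gap 0.20918552373223673 q [ 0.4   0.56 -0.45  1.55 -0.34  1.   -1.59] F [-0.4  0.3 -1.1]
rot err deg [-0.02  0.03 -0.04] scaled [-6.e-05  9.e-05 -1.e-04]
delta mm [ 1.5 -1.2  1.2] scaled [ 0.0019 -0.0015  0.0015]
off row/up/n mm [-1.8  0.2 73.3]
418.1714057070676 326.7599003213368
417.6596640261687 336.2311928640938
439.1163562711081 338.2799190915771
420.0993270249537 333.5858704481943
```

View pics/side10.png

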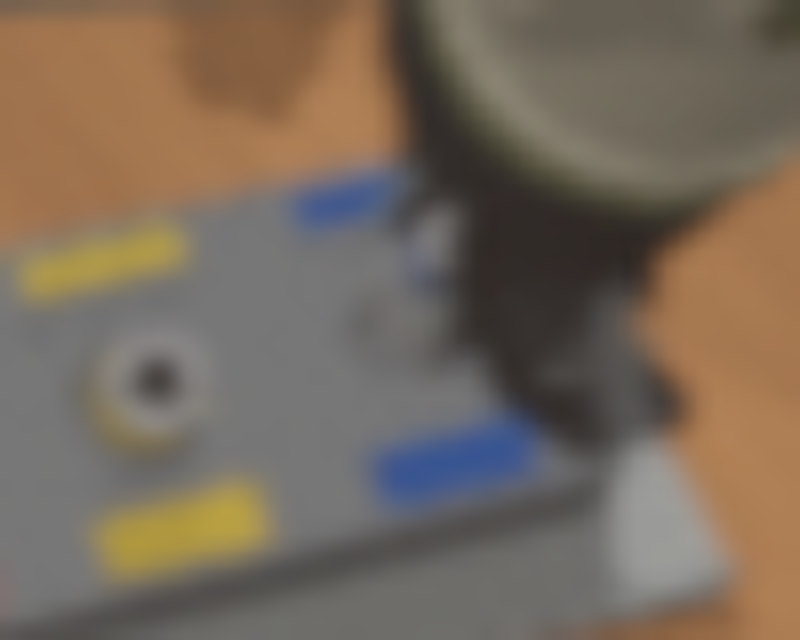

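View pics/top10.png

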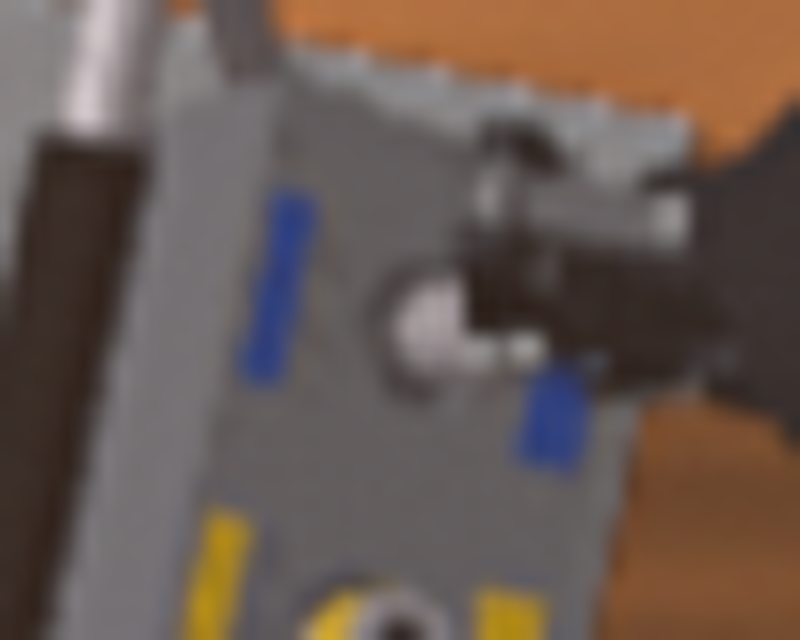

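step_arm(series=[[[0.0007,0.0031,-0.0054,0,0,0,1],[0.0006,0.003,-0.0054,0,0,0,1],[0.0007,0.0031,-0.0054,0,0,0,1],[0.0006,0.003,-0.0054,0,0,0,1],[0,0,0,0,0,0,1],[0,0,0,0,0,0,1]]])

```text
time: 19.22
tool_pos: [0.6593, 0.0982, 0.1138]
tcp_rot: [1.777, 1.434, -1.026]
ft_force: [0.4, -0.3, -0.6]
finger_gap: 0.204
```

Run:
```python
from pose import *
rep('blue',.0265)
```

```text
19.2167 [0.6593 0.0982 0.1138] gap 0.20402998008542475 q [ 0.38  0.58 -0.45  1.56 -0.33  0.96 -1.59] F [ 0.4 -0.3 -0.6]
rot err deg [-0.02 -0.01 -0.05] scaled [-6.0e-05 -2.0e-05 -1.3e-04]
delta mm [  4.9  12.5 -22.8] scaled [ 0.0061  0.0156 -0.0285]
off row/up/n mm [-2.1 -0.  52.9]
```

step_arm(series=[[[0.0007,0.0031,-0.0054,0,0,0,1],[0.0007,0.003,-0.0054,0,0,0,1],[0.0007,0.0031,-0.0054,0,0,0,1],[0.0007,0.003,-0.0054,0,0,0,1],[0.0007,0.0039,-0.007,0,0,0,1],[0,0,0,0,0,0,1],[0,0,0,0,0,0,1]]])

```text
time: 19.8
tool_pos: [0.6622, 0.111, 0.0909]
tcp_rot: [1.777, 1.434, -1.026]
ft_force: [0.2, 0.1, -0.6]
finger_gap: 0.201
```

Run:
```python
from pose import *
rep('blue',.0265)
```

```text
19.8 [0.6622 0.111  0.0909] gap 0.20091802108808457 q [ 0.36  0.61 -0.45  1.57 -0.33  0.92 -1.6 ] F [ 0.2  0.1 -0.6]
rot err deg [-0.02 -0.01 -0.04] scaled [-6.0e-05 -2.0e-05 -1.2e-04]
delta mm [ 2.  -0.4  0.1] scaled [ 0.0025 -0.0005  0.0001]
off row/up/n mm [-2.1 -0.1 26.5]
```

step_arm(series=[[[0,0,0,0,0,0,0.6],[0,0,0,0,0,0,0.5],[0,0,0,0,0,0,0.5],[0,0,0,0,0,0,0.5],[0,0,0,0,0,0,0.5],[0,0,0,0,0,0,0.5],[-0.0013,-0.0061,0.0108,0,0,0,0.5],[-0.0026,-0.0122,0.0216,0,0,0,0.5],[-0.0026,-0.0122,0.0216,0,0,0,0.5],[-0.0026,-0.0122,0.0216,0,0,0,0.5],[-0.0026,-0.0122,0.0216,0,0,0,0.5],[-0.0026,-0.0122,0.0216,0,0,0,0.5],[-0.004,-0.025,0.01,0,0,0,0.5],[-0.004,-0.025,0.01,0,0,0,0.5],[-0.004,-0.025,0.01,0,0,0,0.5],[-0.004,-0.025,0.01,0,0,0,0.5],[-0.004,-0.025,0.01,0,0,0,0.5],[-0.004,-0.025,0.01,0,0,0,0.5],[0,0,0,0,0,0,0.5],[0,0,0,0,0,0,0.5]]])

```text
time: 21.47
tool_pos: [0.6319, -0.065, 0.2354]
tcp_rot: [1.78, 1.429, -1.026]
ft_force: [0.3, 1.1, -0.9]
finger_gap: 0.498
```

Run:
```python
from pose import *
rep('blue',.024)
for n in("side","top"):
    p=r.read_camera(n)
    save(p,n+"11.png",(285,160,365,225) if n=="side" else (250,140,330,240),8 if n=="side" else 6)
    save(p,n+"full.png")
    w=cloud(p);e=w-M['red'];ro,u,h=e@row,e@up,e@N
    for nm,r0,R0 in (("red",0,.013),("yel",.062,.011),("blue",.124,.01)):
        m=((ro-r0)**2+u**2<(R0+.003)**2)&(h<.06)
        print(n,nm,m.sum(),"heights mm",(np.nanpercentile(h[m],[5,50,75,90,97])*1e3).round(1))
```

```text
21.4667 [ 0.6319 -0.065   0.2354] gap 0.49843769430249607 q [ 0.61  0.48 -0.41  1.41 -0.35  1.32 -1.45] F [ 0.3  1.1 -0.9]
rot err deg [0.05 0.1  0.15] scaled [0.00013 0.00029 0.00043]
delta mm [  32.6  176.8 -146.6] scaled [ 0.0407  0.2211 -0.1832]
off row/up/n mm [  5.6 -82.4 240.8]
side red 68 heights mm [-5.7 13.8 16.5 20.  22.6]
side yel 51 heights mm [-8.7 15.8 18.8 23.1 23.6]
side blue 39 heights mm [-11.6  13.9  16.8  19.7  22.9]
top red 103 heights mm [-8.2 14.7 17.5 19.1 21. ]
top yel 74 heights mm [-5.1 13.8 18.1 20.5 22.3]
top blue 67 heights mm [-5.6 13.4 17.2 19.3 21. ]
```

View pics/side11.png

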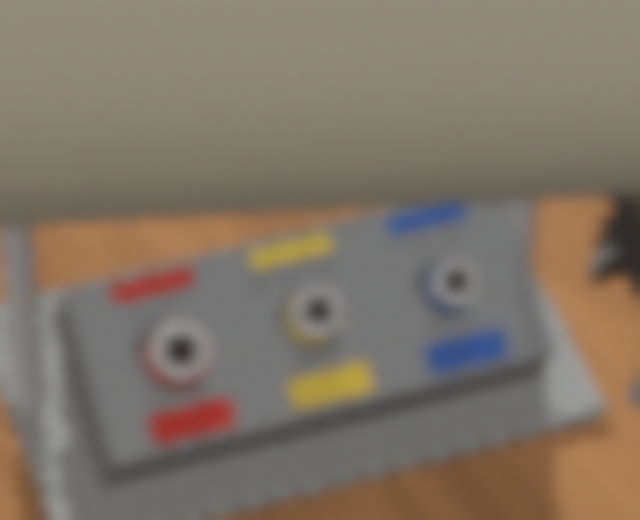

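View pics/top11.png

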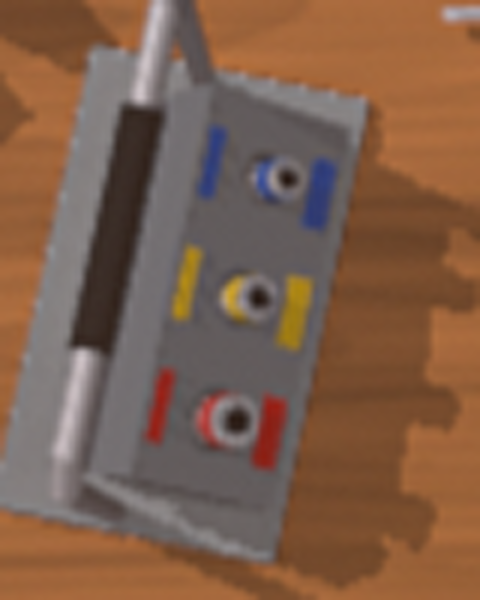

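View pics/topfull.png

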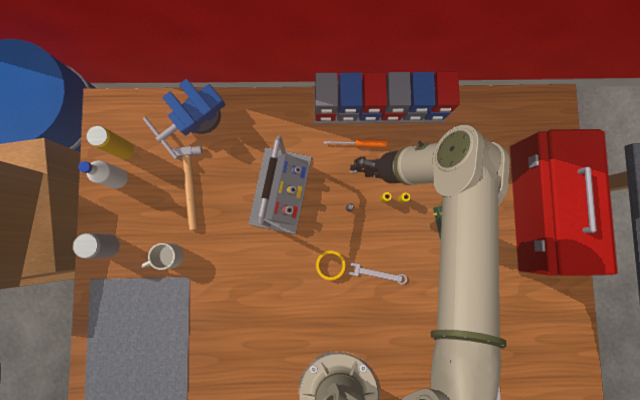

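```bash
python3 -c "
from h import *
print(r.close_job())"
```

```text
the job is handed in; nothing more can be done
None
```

Both sockets are put away in the caddy, red in the red pocket and blue in the blue one, and the job was handed in at about 21.6 s of the 61 s allowed.

- **Seating:** In the last pictures both sockets stand out of the sloping face by about 17 to 20 mm, against the 18 mm given for a seated socket. The fixed yellow socket reads the same. The depth readings scatter by a few mm, so the bottoms were not checked more finely than that.
- **Force:** The wrist force stayed within about 5 N at every reading.
- **Bystanders:** Those visible in the final top picture, including the yellow look-alikes, were in their starting places. The arm hid the jar and most of the carton, so I could not check those two. The gripper was clear of everything and touching nothing.
- **Disagreement:** The two cameras differed by about 2 to 5 mm in y, so I used their mean. For the blue socket I also shifted about 2 mm along the row after a picture just before insertion. Both sockets went in without measurable contact.

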